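# Re-index the swivelling wax tray

## Robot

A 6-joint arm with a two-finger parallel gripper is mounted at the origin on a cart in front of the work surface, level with it; the furniture and walls round the work are solid. World frame = base frame: x ahead of the robot, y to its left, z up, the work surface at z = 0. Lengths are in mm, angles in rad, forces in N, time in s.
With the tool pointing down it reaches from about 350 to 875 mm from the base axis. Payload 4.2 kg.
Tool frame: the origin (TCP) lies on the mounting face of the last link; the fingertips stand 173 mm ahead of it and the grasp point (between the pads) lies grip_point_offset ahead of it (grip_point_offset is the distance from the TCP to the grasp point, in mm); z points along the fingers, y is the line along which they close (so a half turn about z gives the same grasp; the last joint's range is limited). The gripper opens to 85 mm and grips with 20 to 120 N. Pads are 22 mm wide; open, the fingers measure 114 mm over their backs; the gripper's body (76 mm by 85 mm) begins 54 mm behind the grasp point. The pads swing forward as they close: fully open they stand 13 mm farther back than shut.
Start: joints at [-0.961, 0.385, 0.008, 0, -1.194, -0.259], TCP at [214.795, -586.91, 404.712] pointing down, gripper open.
Joint ranges: [-3.14, 3.14], [-1.21, 2.06], [-1.07, 1.41], [-3.16, 2.05], [-2.99, -0.16], [-3.1, 3.1]. Speed limits (rad/s): [2.79, 2.79, 3.14, 3.14, 3.14, 3.14].

## Interface

Orientations are given as a unit quaternion [x, y, z, w].
In Python, from bench import read_state, get_image, job_done, recognise, place_of, grip_point_offset gives the robot as it stands. The module is installed in compiled form; this text tells all that it offers.
- The arm moves only by the tool carry_out, never from a script. Its arguments are lists of equal length, an entry for each row: "slide": the shift along the tool's x, y, z in m, a list of three; "roll": the turn about the tool's z in degrees; "claw": the finger opening in m, from 0 to 0.0854. A call has 1 to 8 rows; each row is the pose to reach, as a shift and turn from the pose commanded when the call began, along the tool's axes at that moment; what a row does not reach only later rows make up. A row lasts 1/8 s, in which the tool goes at most 62.5 mm and 10.7 degrees, less where a joint would pass 70% of its speed; a pose out of reach is approached as far as the arm can. A call with a gripper value outside its range is refused whole. The fingers move at their own pace and stop on an object; the grip force is fixed at half the most. Time passes only in rows, so rows that repeat a pose let the fingers close. It gives the time, the measured TCP pose, the force, the opening and the grip force at its end, in the units of the state.
- read_state(): the state, without advancing time (a new reading comes with each control period).
- get_image(name): name is "side" or "top"; returns a dict with "img" (400x640x3 uint8, red, green, blue), "z_map" (400x640 float32, mm along the optical axis (not along the pixel's ray), 0 where there is no reading), "mtx" (3x3 intrinsics, pixels), "k1" (the pictures are not rectified: a ray, as slopes to the right and down, at radius r is drawn at 1 + k1 r^2 times it, then the intrinsics apply), "world_from_camera" (4x4, takes a point from camera to world coordinates). Camera axes: x right, y up, looking along -z (the intrinsics and any distortion apply to the point x, -y, -z); pixel columns grow to the right and rows downward; lengths in mm; the calibration is good to about 2 mm. A picture is of the moment at which its call begins.
- job_done(): hands the job in; it is judged then, once.
Trained networks look in a picture, given as the dict that the camera call returned (one of the last four; its "shot" number tells which), for a name from the list of things; names that differ only in an ending like _2 or _b are one class to them, and where a whole thing is asked for, a point or a joint stands for the part that bears it (a point fixed in the world has none). Each returns a list of dicts, best first, with "conf" (0 to 1); they miss things now and then, are a little off and sometimes report something else, mostly with a low value. They report only what shows in the picture. A call takes as long as a camera call. They do not tell look-alikes from the thing itself.
- recognise(picture, thing): "at" ([column, row] in pixels, amid what is visible of it).
- place_of(picture, thing): "at" ([column, row] in pixels: a listed point, or the origin of a listed thing).
The state is a dict: "clock": time; "joints": joint angles; "joint_vel": joint speeds; "joint_efforts": joint torques, N m; "position": TCP position; "ee_rot": TCP orientation; "contact_force": force on the tool from outside, world axes, zero at the start; "wrist_torque": the same for the moment, N m; "gripper_width": finger opening in mm; "grasp_force": force on a finger pad.
Only numpy, scipy, OpenCV 4.12 (cv2) and the standard library are available. Lean on these libraries where they do the work, as an engineer would, in place of code of your own. Each camera call takes 0.05 s, during which the arm holds its last target. There are 200 camera calls.

## Task

The foil tray is wanted beside the lidded jar. Lift the spring plunger of its swivelling board by the wing handle and twist it so that it stays out by itself when you let go, then push the board round to the stop on the side where the jar stands. Twist the handle back so that the plunger drops fully home and locks the board there, and leave the jar, the small tin, the painted panel and the tape roll around it where they are.

Things in the scene. Friction and masses are not known exactly. Their poses are not given: they have to be found in the camera images.
- swivel_base: Fixed base, steel foot plate 165 x 96 x 10 mm. Origin under the pivot, at bench height; x points along the board's middle position, y left, z up. A bracket 44 mm wide, x -112 to -52 mm, top 60 mm high, carries the upright plunger at x = -70 mm, y = 0; on it a collar of two blocks, top 80 mm high, with an 11 mm slot along y.
- swivel_board (a joint): Board angle about the pivot, rad, counter-clockwise from above, limits -0.9 and 0.9. Notches at -0.70 (right), 0 (middle, locked at start), +0.70 (left), play 0.02. Unlocked it turns with 1 to 2 N at its edge and stays where left. The plunger's round nose enters a notch from about 0.05 rad off; else it rests on the plate and drops in when the board is pushed to the notch.
- board_end (a point): Middle of the plywood board's end edge, 195 mm from the pivot, 33 mm above the bench; x outward along the board. The board spans 35 to 195 mm from the pivot, 150 mm wide, 26 to 40 mm above the bench, clear below but for a 24 mm foot 175 mm out on the middle line. A foil tray 126 x 136 mm, top 78 mm above the bench, is fixed on it.
- edge_left (a point): Middle of the board's left (+y) long edge, 115 mm along the board from the pivot and 75 mm beside its middle line; same axes as board_end. Pushing here turns the board to the right.
- edge_right (a point): Middle of the board's right (-y) long edge, likewise. Pushing here turns the board to the left.
- handle_grip (a point): Centre of the plunger's black wing handle, a bar 68 mm long (along this point's y axis), 14 mm thick (along x), 24 mm tall; 106 mm above the bench when the plunger is home. z up.
- plunger (a joint): Lift of the plunger, m: 0 = fully home in a notch, 0.024 = top stop. Spring and weight draw it down with about 6 N, 9 N at the top. From 0.016 the nose clears the index plate. Above 0.019 the handle can be twisted; its cross pin then rests on the collar and the plunger stays out at about 0.0185.
- handle (a joint): Twist of the wing handle, rad, counter-clockwise from above. 0 = cross pin in line with the slot (handle along the base's y axis, start); stop at 1.25. The plunger stays out from about 0.4 on (take it to about 1.2); turned back below about 0.2 the pin drops into the slot.
- jar: Lidded steel-grey jar, 78 mm diameter, 107 mm tall, loose, standing near the board's end corner at the left or the right stop (about 265 mm from the pivot). Its side tells which stop is wanted. Origin at the centre of its underside.
- small_tin: Small open tin, 58 mm diameter, 50 mm tall, loose, likewise at the other stop. Origin at the centre of its underside.
- study: Small flat painted panel 81 x 96 x 11 mm, loose on the bench beside the base. Origin at the centre of its underside.
- tape_roll: Roll of tape, 93 mm diameter, 24 mm tall, loose, on the other side of the base. Origin at the centre of its underside.
Things that resemble listed ones, but are neither listed nor needed, are in the scene too. Of the things like the study, leave any that is orange or white; of the rest the larger one is meant.

How it is judged (in metres and radians):
On the way, in this order (a step that is already met when the one before it is completed fails the run):
1. the plunger stays out by itself, with nothing touching the handle (value of joint plunger above 0.0165 m and value of joint handle above 0.3 rad and contact force between handle and the arm below 0.05 N and contact force between handle and the fingers below 0.05 N), for 0.2 s.
2. the board stands at the stop on the jar's side (((y of jar in the frame of swivel_base above 0 m and value of joint swivel_board between 0.64 and 0.76 rad) or (y of jar in the frame of swivel_base below 0 m and value of joint swivel_board between -0.76 and -0.64 rad))), for 0.1 s.
At the end, for the whole second after the job is handed in: Board at rest at the notch on the jar's side (within 0.06 rad of +0.70 for left, -0.70 for right); plunger home in it (lifted under 3 mm), handle twisted back (within 0.25 rad of 0); panel, tape roll, jar and tin within 30 mm of their start, not tipped (((y of jar in the frame of swivel_base above 0 m and value of joint swivel_board between 0.64 and 0.76 rad) or (y of jar in the frame of swivel_base below 0 m and value of joint swivel_board between -0.76 and -0.64 rad)) and value of joint plunger below 0.003 m and value of joint handle between -0.25 and 0.25 rad and velocity of joint swivel_board between -0.05 and 0.05 rad/s and distance of each of jar, small_tin, study, tape_roll from where it was at the start of the episode below 0.03 m and angle between each of jar, small_tin, study, tape_roll's own z axis and vertical below 0.2 rad); the robot touches nothing.
It fails at once if the panel, tape roll, jar or tin is pushed away (30 mm) or tipped (distance of any of jar, small_tin, study, tape_roll from where it was at the start of the episode above 0.03 m or angle between any of jar, small_tin, study, tape_roll's own z axis and vertical above 0.2 rad).
It also fails if it takes over 61 s, if anything falls off the work surface, if the arm or the gripper's body presses on something with over 40 N, if the wrist force passes 120 N, or if a joint passes its speed limit or range.

## Working session

There is one attempt and no reset: what is moved stays moved. The work goes in short steps, Python scripts to look and compute and a tool call to move; the robot and the scene stay as the last step left them, time stands still between calls to the robot, and variables do not carry over. Pictures are saved under pics/ and viewed, at most 10 in all, crops included, and the job is handed in when it is done.

Besides the shell and the picture viewer there is one more tool, called as name([rows], argument=value, ...), one row to a line, values as JSON. carry_out: Moves the arm, as the interface text tells. Its arguments: {"type":"object","properties":{"slide":{"type":"array"},"roll":{"type":"array"},"claw":{"type":"array"}},"required":["slide","roll","claw"]}

```bash
mkdir -p pics
cat > h.py <<'E'
import numpy as np, cv2
from bench import *
def px2w(p,uv,z=None,win=2):
    """pixel -> world; with z given intersect the plane, else use depth"""
    K=np.array(p["mtx"]);u,v=uv
    d=np.array([(u-K[0,2])/K[0,0],(v-K[1,2])/K[1,1]]);s=d.copy()
    for _ in range(20): s=d/(1+p["k1"]*(s@s))
    T=np.array(p["world_from_camera"]);r=T[:3,:3]@np.array([s[0],-s[1],-1.]);o=T[:3,3]
    if z is None:
        a=p["z_map"][max(0,int(v)-win):int(v)+win+1,max(0,int(u)-win):int(u)+win+1];a=a[a>0]
        if a.size == 0: return np.full(3,np.nan)
        return o+r*np.median(a)
    return o+r*(z-o[2])/r[2]
def save(p,name,box=None,scale=1):
    im=p["img"][:,:,::-1]
    if box: im=im[box[1]:box[3],box[0]:box[2]]
    cv2.imwrite("pics/"+name,cv2.resize(im,None,fx=scale,fy=scale,interpolation=cv2.INTER_CUBIC))
E
python3 - <<'E'
from h import *
np.set_printoptions(precision=1,suppress=True)
Z=dict(handle_grip=106,board_end=33,edge_left=33,edge_right=33,swivel_base=0,jar=0,small_tin=0,study=0,tape_roll=0)
print(grip_point_offset,read_state())
ims=[]
for c in("top","side"):
    p=get_image(c);ims.append(p["img"][:,:,::-1])
    print(c,np.array(p["world_from_camera"])[:3,3])
    for n,z in Z.items():
        for q in place_of(p,n)[:4]: print(n,"%.2f"%q["conf"],np.array(q["at"]),px2w(p,q["at"],z))
cv2.imwrite("pics/a.png",ims[0]);cv2.imwrite("pics/b.png",ims[1])
E
```

```text
154.70000000000002 {'clock': 0.0, 'joints': array([-1. ,  0.4,  0. , -0. , -1.2, -0.3]), 'joint_vel': array([ 0., -0., -0., -0., -0., -0.]), 'joint_efforts': array([  0. , -39.2,  18.8,   4.2,  -0. ,  -0. ]), 'position': array([ 214.7, -586.7,  403.6]), 'ee_rot': array([-0.2,  1. ,  0. , -0. ]), 'contact_force': array([-0.6, -1.1,  0.3]), 'wrist_torque': array([0., 0., 0.]), 'grasp_force': 0.0, 'gripper_width': 85.15224957610192}
top [ 426.1  141.2 1336.7]
handle_grip 0.55 [333.1 245.6] [452.4 142.2 106. ]
edge_left 0.56 [296.6 189.1] [621.7 252.8  33. ]
edge_right 0.87 [347.7 179.8] [650.7  99.8  33. ]
edge_right 0.57 [299.9 189.3] [621.1 242.9  33. ]
swivel_base 0.83 [327.5 222.6] [524.2 159.8   0. ]
swivel_base 0.47 [318.7 160. ] [718.1 188.6   0. ]
jar 0.64 [397.5 169.8] [688.4 -54.2   0. ]
small_tin 0.71 [253.7 187. ] [632.5 388.5   0. ]
study 0.79 [373.8 274.7] [369.  20.   0.]
study 0.75 [391.6 237.7] [479.9 -34.1   0. ]
study 0.60 [269.9 140.8] [778.8 341.8   0. ]
study 0.58 [421.7 279.4] [ 356.4 -122.7    0. ]
tape_roll 0.84 [281.8 259.1] [412.6 297.    0. ]
tape_roll 0.66 [328.4 223.4] [521.8 157.    0. ]
tape_roll 0.31 [347.1 183.4] [645.2 100.6   0. ]
side [ 377.9 1153.9  676.2]
handle_grip 0.46 [359.9 196.5] [447.9 154.2 106. ]
board_end 0.98 [261.3 220.4] [710.3 197.6  33. ]
edge_left 0.93 [287.9 234.8] [622.5 253.3  33. ]
swivel_base 0.79 [332.  227.6] [521.8 154.    0. ]
jar 0.93 [291.3 190.1] [682.4 -40.2   0. ]
small_tin 0.91 [267.7 282.9] [636.4 406.1   0. ]
study 0.75 [354.5 197.1] [477.1 -25.3   0. ]
study 0.58 [399.7 187.7] [ 339.2 -107.9    0. ]
study 0.47 [391.1 206.9] [363.2  17.1   0. ]
tape_roll 0.58 [367.5 262.3] [412.9 292.8   0. ]
tape_roll 0.47 [263.2 215.9] [728.7 124.3   0. ]
```

View pics/a.png

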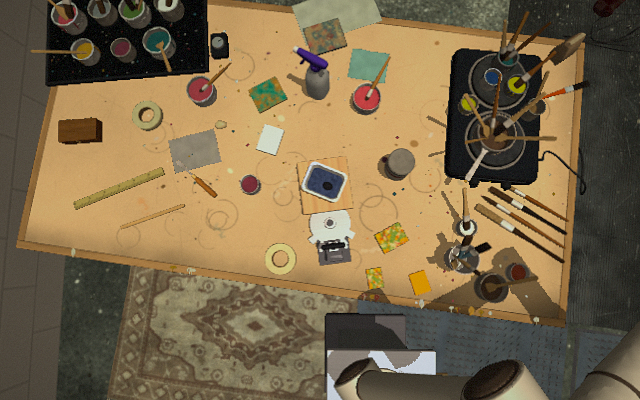

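View pics/b.png

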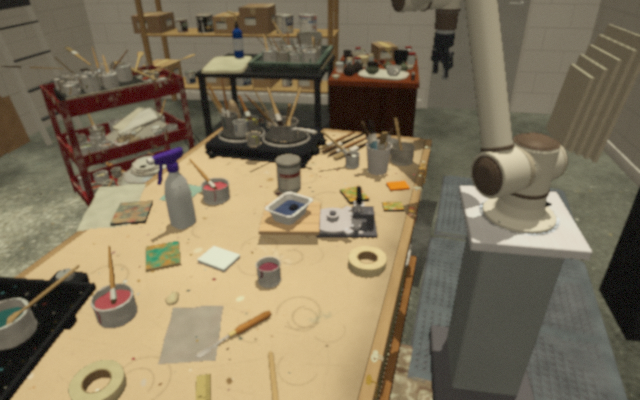

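The top view shows the board and tray at (326,186), the base at (330,235) and the wing handle near (333,245). The jar is at (398,165), on the right (-y) side, and the small tin is at (250,184).

Look-alikes:
- **Panels:** the green/yellow one at (392,237), a smaller one at (375,278), orange at (420,282), white at (270,139), and far ones at (267,94) and (324,36). I take (392,237) as the study.
- **Tape rolls:** (281,259) beside the base is the one meant, and (147,115) is far away.
- **Handle:** there is only one.

The wanted stop is right, -0.70. Next I refine the handle pose and check it in a crop.

```bash
cat >> h.py <<'E'
from scipy.spatial.transform import Rotation as R
def cloud(p,box):
    return np.array([px2w(p,(u,v),win=0) for v in range(box[1],box[3]) for u in range(box[0],box[2])])
def todo(target_tcp, yaw_y):
    """slide (m, tool axes) and roll (deg) from the measured pose to a TCP position (mm) and a world direction of tool y (mod pi)"""
    s=read_state();r=R.from_quat(s["ee_rot"]).as_matrix()
    d=r.T@(np.array(target_tcp)-s["position"])/1000
    v=r.T@np.array([np.cos(yaw_y),np.sin(yaw_y),0]);a=np.degrees(np.arctan2(-v[0],v[1]));a=(a+90)%180-90
    print("pos",s["position"],"y dir %.3f"%np.arctan2(r[1,1],r[0,1]),"tilt",r[:,2],"slide",np.round(d,4),"roll %.1f"%a,"j",np.round(s["joints"],2),"clk",s["clock"])
E
python3 - <<'E'
from h import *
np.set_printoptions(precision=1,suppress=True)
for c,b in(("top",(300,225,365,270)),("side",(320,170,400,250))):
    p=get_image(c);P=cloud(p,b)
    save(p,f"c_{c}.png",b,8 if c=="top" else 7)
    m=(P[:,2]>93)&(P[:,2]<135)&(np.hypot(P[:,0]-454,P[:,1]-142)<60);Q=P[m]
    if len(Q)>4:
        e=np.linalg.svd(Q[:,:2]-Q[:,:2].mean(0))[2][0]
        print(c,len(Q),Q.mean(0),Q.min(0),Q.max(0),"dir",np.arctan2(e[1],e[0]))
    for n,z in dict(handle_grip=106,edge_left=33,edge_right=33,swivel_base=0).items():
        for q in place_of(p,n)[:2]: print(n,"%.2f"%q["conf"],px2w(p,q["at"],z))
todo([454,142,300],.187)
E
python3 -c "
import cv2,numpy as np
a=cv2.imread('pics/c_top.png');b=cv2.imread('pics/c_side.png')
a=cv2.resize(a,(400,277));b=cv2.resize(b,(400,400));o=np.zeros((400,800,3),np.uint8);o[:277,:400]=a;o[:,400:]=b;cv2.imwrite('pics/c.png',o)"
```

```text
top 130 [451.9 144.  115.2] [442.6 112.1  93. ] [462.5 175.7 122.5] dir 1.7153612483338887
handle_grip 0.50 [613.3 245.2 106. ]
handle_grip 0.49 [452.2 139.5 106. ]
edge_left 0.98 [631.5 244.9  33. ]
edge_right 0.75 [652.2 100.7  33. ]
swivel_base 0.77 [511.4 159.7   0. ]
swivel_base 0.27 [451.1 140.2   0. ]
side 105 [451.5 156.8 111.9] [442.7 114.2  95.1] [461.6 180.  119.8] dir 1.7256344968670665
handle_grip 0.62 [452.8 149.1 106. ]
edge_left 0.82 [622.1 262.8  33. ]
edge_right 0.23 [619.6 436.1  33. ]
swivel_base 0.66 [519.2 148.5   0. ]
pos [ 214.8 -586.9  404.7] y dir 1.922 tilt [-0.  0. -1.] slide [-0.5  0.6  0.1] roll -80.6 j [-1.   0.4  0.   0.  -1.2 -0.3] clk 1.5
```

View pics/c.png

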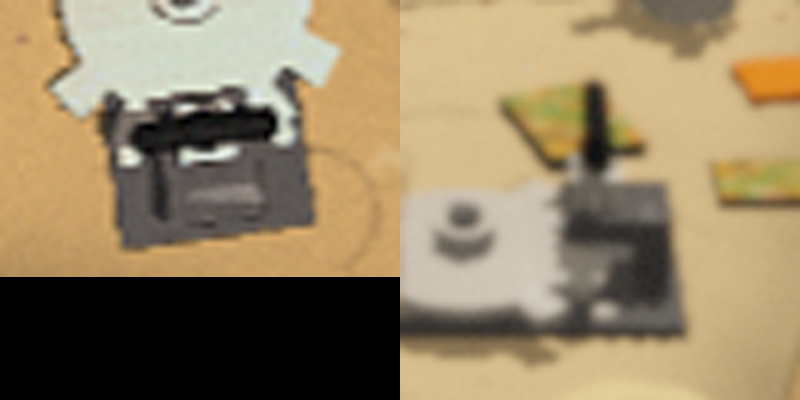

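The crop shows one black wing handle along the base's y axis, and the yellow-green panel (the study) behind it. The depth data put the handle centre at about (452, 144) with base yaw of about 0.15. I'll go up first to clear the brushes, then across.

Run:
```python
from h import *
todo([452,144,525],.15);todo([452,144,340],.15)
p=get_image("top");P=cloud(p,(330,150,600,330));m=(P[:,1]<100)&(P[:,0]<520)&(P[:,1]>-450)
print("max height on path",np.nanmax(P[m,2]),P[m][np.nanargmax(P[m,2])])
```

```text
pos [ 214.79139362 -586.90438002  404.70330146] y dir 1.922 tilt [-4.16346437e-05  8.95968127e-06 -9.99999999e-01] slide [-0.474   0.6049 -0.1203] roll -78.5 j [-0.96  0.38  0.01  0.   -1.19 -0.26] clk 1.5
pos [ 214.79139362 -586.90438002  404.70330146] y dir 1.922 tilt [-4.16346437e-05  8.95968127e-06 -9.99999999e-01] slide [-0.474   0.6049  0.0647] roll -78.5 j [-0.96  0.38  0.01  0.   -1.19 -0.26] clk 1.5
max height on path 184.80953987068415 [ 480.95461354 -213.338614    184.80953987]
```

carry_out([
  [-0.03,0.035,-0.045],
  [-0.07,0.09,-0.06],
  [-0.105,0.135,-0.06],
  [-0.14,0.18,-0.06],
  [-0.175,0.225,-0.06],
  [-0.21,0.27,-0.06],
  [-0.245,0.315,-0.06],
  [-0.28,0.36,-0.06],
], roll=[-9,-18,-27,-36,-45,-54,-63,-72], claw=[0.08,0.07,0.06,0.06,0.06,0.06,0.06,0.06])

```text
clock: 2.55
position: [353.9, -150.9, 465.2]
ee_rot: [0.722, -0.692, 0.001, -0.001]
contact_force: [0.3, 0.3, 0.2]
gripper_width: 59.8
grasp_force: 0.0
```

Run:
```python
from h import *
todo([452,144,340],.15)
```

```text
pos [ 353.92813618 -150.90868467  465.18548637] y dir -3.100 tilt [ 1.59945625e-03 -1.16522533e-04 -9.99998714e-01] slide [-0.2906 -0.1101  0.1253] roll -6.2 j [ 0.03 -0.09 -0.41  0.   -1.25  0.02] clk 2.55
```

carry_out([
  [-0.05,-0.02,0.0],
  [-0.1,-0.04,0.0],
  [-0.155,-0.06,0.01],
  [-0.21,-0.08,0.03],
  [-0.255,-0.097,0.06],
  [-0.291,-0.11,0.1],
  [-0.291,-0.11,0.125],
  [-0.291,-0.11,0.125],
], roll=[-1,-2,-3,-4,-5,-6.2,-6.2,-6.2], claw=[0.06,0.06,0.06,0.06,0.06,0.06,0.06,0.06])

```text
clock: 3.55
position: [452.9, 142.3, 338.0]
ee_rot: [0.757, -0.654, -0.001, 0.002]
contact_force: [0.8, 0.2, 0.2]
gripper_width: 59.9
grasp_force: 0.0
```

Run:
```python
from h import *
todo([452,144,263],.15)
p=get_image("side");save(p,"d.png",(280,120,440,250),5)
```

```text
pos [452.8661252  142.34752397 337.96146243] y dir -2.996 tilt [-0.00422989 -0.00290629 -0.99998683] slide [-0.0019  0.0003  0.075 ] roll -0.3 j [ 0.65  0.2  -0.45 -0.   -0.93 -0.5 ] clk 3.55
```

View pics/d.png

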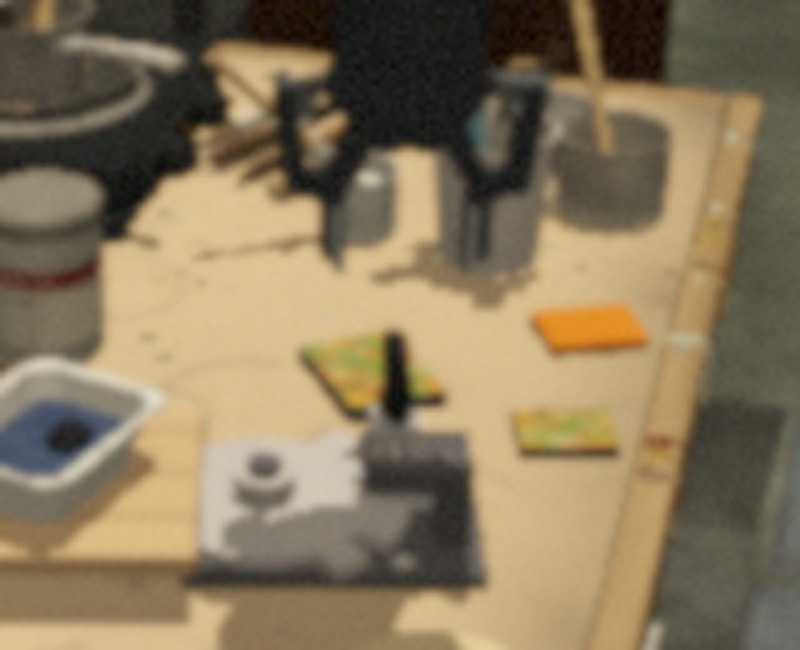

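The crop shows the open fingers at about (335,240) and (480,240), straddling the black handle at (397,375). Going down and gripping.

carry_out([
  [-0.001,0,0.03],
  [-0.002,0,0.055],
  [-0.002,0,0.075],
  [-0.002,0,0.075],
  [-0.002,0,0.075],
  [-0.002,0,0.075],
  [-0.002,0,0.075],
  [-0.002,0,0.075],
], roll=[0,0,0,0,0,0,0,0], claw=[0.06,0.06,0.06,0.06,0.03,0.01,0.005,0.0])

```text
clock: 4.6
position: [453.0, 144.3, 266.3]
ee_rot: [0.757, -0.654, 0.0, -0.001]
contact_force: [-2.9, 0.1, 7.7]
gripper_width: 14.9
grasp_force: 58.5
```

carry_out([
  [0,0,0],
  [0,0,0],
  [0,0,-0.004],
  [0,0,-0.008],
  [0,0,-0.012],
  [0,0,-0.016],
  [0,0,-0.02],
  [0,0,-0.022],
], roll=[0,0,0,0,0,0,0,0], claw=[0,0,0,0,0,0,0,0])

```text
clock: 5.6
position: [452.9, 144.3, 286.8]
ee_rot: [0.756, -0.654, -0.0, -0.0]
contact_force: [1.5, 2.1, -8.7]
gripper_width: 14.6
grasp_force: 58.7
```

carry_out([
  [0,0,-0.001],
  [0,0,-0.001],
  [0,0,-0.001],
  [0,0,-0.001],
  [0,0,-0.001],
  [0,0,-0.001],
  [0,0,-0.001],
  [0,0,-0.001],
], roll=[-9,-18,-27,-36,-45,-54,-62,-68], claw=[0,0,0,0,0,0,0,0])

```text
clock: 6.6
position: [452.4, 143.7, 287.2]
ee_rot: [0.993, -0.118, -0.001, 0.001]
contact_force: [0.3, 2.6, -8.0]
gripper_width: 14.8
grasp_force: 58.7
```

carry_out([
  [0,0,0.002],
  [0,0,0.002],
  [0,0,0.002],
  [0,0,0.002],
  [0,0,0.002],
  [0,0,-0.02],
  [0,0,-0.05],
  [0,0,-0.08],
], roll=[0,0,0,0,0,0,0,0], claw=[0.0,0.03,0.06,0.06,0.06,0.06,0.06,0.06])

```text
clock: 7.6
position: [453.0, 144.2, 368.7]
ee_rot: [0.993, -0.119, -0.0, 0.0]
contact_force: [0.3, 0.2, 0.8]
gripper_width: 60.0
grasp_force: 0.0
```

Run:
```python
from h import *
np.set_printoptions(precision=1,suppress=True)
p=get_image("side");P=cloud(p,(320,170,400,250))
m=(P[:,2]>112)&(P[:,2]<155)&(np.hypot(P[:,0]-452,P[:,1]-144)<45);Q=P[m]
print(len(Q),Q.mean(0),Q.min(0),Q.max(0))
for n in("edge_left",):
  for q in place_of(p,n)[:2]: print(n,"%.2f"%q["conf"],px2w(p,q["at"],33))
save(p,"e.png",(250,120,410,250),5)
b=.15;X=np.array([np.cos(b),np.sin(b)]);Y=np.array([-X[1],X[0]]);piv=np.array([452,144])+70*X
print("piv",piv,"left edge",piv+115*X+75*Y)
t=piv+130*X+115*Y
todo([*t,340],b+np.pi/2)
```

```text
230 [451.6 150.2 127. ] [419.5 134.3 112.2] [483.9 160.1 138.1]
edge_left 0.97 [620.4 252.1  33. ]
piv [521.2 154.5] left edge [623.7 245.8]
pos [453.8 144.6 371.3] y dir -1.809 tilt [ 0.  0. -1.] slide [ 0.1 -0.2  0. ] roll -22.3 j [ 0.7  0.2 -0.4  0.  -1.   0.7] clk 7.7
```

View pics/e.png

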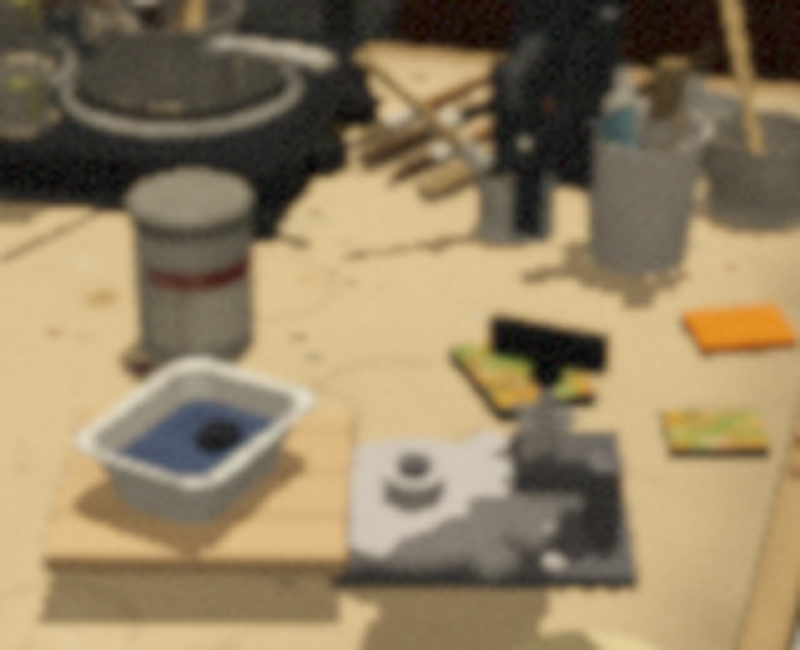

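The crop shows the handle raised and twisted (550,345), standing by itself with the fingers clear. The tray board is at (200,490) and the jar at (195,260) behind it. Next is to go round to the left edge with the claw shut.

```bash
cat >> h.py <<'E'
b=.15;X=np.array([np.cos(b),np.sin(b)]);Y=np.array([-X[1],X[0]]);piv=np.array([521.2,154.5])
def arc(off,angs,rad=130,z=193):
    """slides/rolls for pushing positions at board angles angs, off mm from the middle line"""
    for a in angs:
        x=np.array([np.cos(b+a),np.sin(b+a)]);y=np.array([-x[1],x[0]]);t=piv+rad*x+off*y
        print("ang",a,end=" ");todo([*t,z],b+a+np.pi/2)
E
python3 - <<'E'
from h import *
arc(115,[0])
E
```

```text
ang 0 pos [453.82769727 144.62476847 371.34724353] y dir -1.809 tilt [ 0.00702506  0.00374613 -0.99996831] slide [ 0.1388 -0.1802  0.1801] roll -22.3 j [ 0.65  0.16 -0.4   0.   -1.01  0.68] clk 7.7
```

carry_out([
  [0.02,-0.03,0],
  [0.05,-0.065,0],
  [0.085,-0.11,0],
  [0.12,-0.155,0],
  [0.139,-0.18,0.02],
  [0.139,-0.18,0.07],
  [0.139,-0.18,0.12],
  [0.139,-0.18,0.12],
], roll=[-4,-8,-12,-18,-22,-22,-22,-22], claw=[0.04,0.02,0,0,0,0,0,0])

```text
clock: 8.7
position: [629.3, 285.2, 242.0]
ee_rot: [0.997, 0.072, -0.005, 0.003]
contact_force: [0.1, -0.1, 0.5]
gripper_width: 0.0
grasp_force: 0.0
```

Run:
```python
from h import *
arc(115,[0]);arc(90,[0,-.1,-.2,-.3,-.4,-.5,-.6,-.7])
p=get_image("top");save(p,"f.png",(240,120,400,240),5)
```

```text
ang 0 pos [629.30516799 285.19012176 241.97733039] y dir -1.427 tilt [-0.00997612 -0.00649992 -0.99992911] slide [ 0.0041 -0.0022  0.0489] roll -0.3 j [ 0.66  0.63 -0.   -0.   -0.95  1.06] clk 8.7
ang 0 pos [629.30516799 285.19012176 241.97733039] y dir -1.427 tilt [-0.00997612 -0.00649992 -0.99992911] slide [0.0042 0.0228 0.049 ] roll -0.3 j [ 0.66  0.63 -0.   -0.   -0.95  1.06] clk 8.7
ang -0.1 pos [629.30516799 285.19012176 241.97733039] y dir -1.427 tilt [-0.00997612 -0.00649992 -0.99992911] slide [0.0127 0.0362 0.049 ] roll 5.4 j [ 0.66  0.63 -0.   -0.   -0.95  1.06] clk 8.7
ang -0.2 pos [629.30516799 285.19012176 241.97733039] y dir -1.427 tilt [-0.00997612 -0.00649992 -0.99992911] slide [0.0197 0.0503 0.049 ] roll 11.1 j [ 0.66  0.63 -0.   -0.   -0.95  1.06] clk 8.7
ang -0.3 pos [629.30516799 285.19012176 241.97733039] y dir -1.427 tilt [-0.00997612 -0.00649992 -0.99992911] slide [0.0253 0.0651 0.049 ] roll 16.8 j [ 0.66  0.63 -0.   -0.   -0.95  1.06] clk 8.7
ang -0.4 pos [629.30516799 285.19012176 241.97733039] y dir -1.427 tilt [-0.00997612 -0.00649992 -0.99992911] slide [0.0294 0.0804 0.0491] roll 22.6 j [ 0.66  0.63 -0.   -0.   -0.95  1.06] clk 8.7
ang -0.5 pos [629.30516799 285.19012176 241.97733039] y dir -1.427 tilt [-0.00997612 -0.00649992 -0.99992911] slide [0.0319 0.096  0.0491] roll 28.3 j [ 0.66  0.63 -0.   -0.   -0.95  1.06] clk 8.7
ang -0.6 pos [629.30516799 285.19012176 241.97733039] y dir -1.427 tilt [-0.00997612 -0.00649992 -0.99992911] slide [0.0329 0.1118 0.0492] roll 34.0 j [ 0.66  0.63 -0.   -0.   -0.95  1.06] clk 8.7
ang -0.7 pos [629.30516799 285.19012176 241.97733039] y dir -1.427 tilt [-0.00997612 -0.00649992 -0.99992911] slide [0.0323 0.1275 0.0493] roll 39.8 j [ 0.66  0.63 -0.   -0.   -0.95  1.06] clk 8.7
```

View pics/f.png

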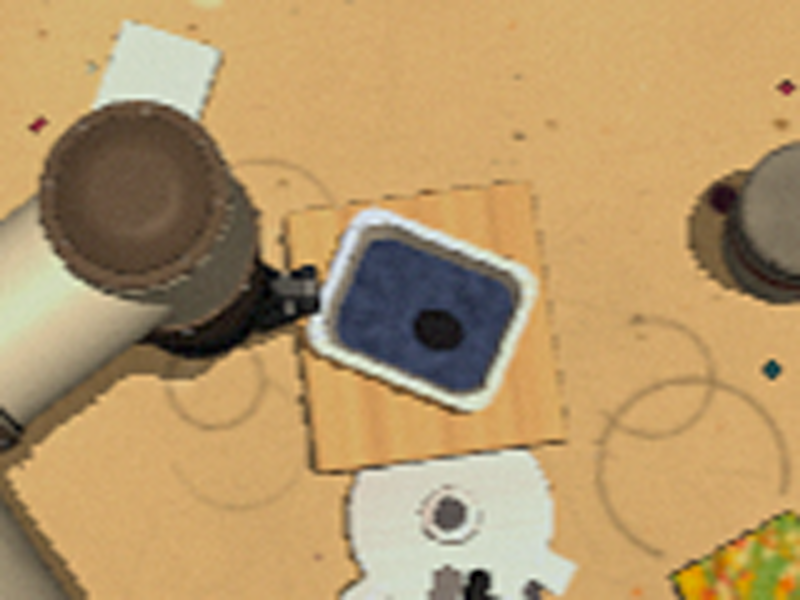

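The crop shows the gripper at (230,290) beside the board's left edge (x≈300), with the tray at (430,310) and the jar at (790,220). Going down, then pushing along the arc.

carry_out([
  [0.004,-0.002,0.03],
  [0.004,-0.002,0.049],
  [0.004,0.01,0.049],
  [0.004,0.022,0.049],
  [0.008,0.029,0.049],
  [0.0127,0.036,0.049],
  [0.0165,0.043,0.049],
  [0.0197,0.05,0.049],
], roll=[0,0,0,0,2.5,5.4,8,11], claw=[0,0,0,0,0,0,0,0])

```text
clock: 9.75
position: [658.4, 239.3, 200.1]
ee_rot: [1.0, -0.025, 0.001, -0.001]
contact_force: [1.5, 2.5, 2.2]
gripper_width: 0.3
grasp_force: 0.0
```

Run:
```python
from h import *
arc(90,[-.2,-.3,-.4,-.5,-.6,-.65])
p=get_image("top")
for n in ("board_end","edge_right"):
  for q in place_of(p,n)[:2]: print(n,"%.2f"%q["conf"],px2w(p,q["at"],33),q["at"])
```

```text
ang -0.2 pos [658.35108624 239.2798374  200.09839773] y dir -1.621 tilt [ 0.00289624  0.00126554 -0.99999501] slide [-0.0028  0.0015  0.0071] roll 0.0 j [ 0.58  0.69 -0.01  0.   -0.87  0.94] clk 9.75
ang -0.3 pos [658.35108624 239.2798374  200.09839773] y dir -1.621 tilt [ 0.00289624  0.00126554 -0.99999501] slide [0.0056 0.015  0.0071] roll 5.7 j [ 0.58  0.69 -0.01  0.   -0.87  0.94] clk 9.75
ang -0.4 pos [658.35108624 239.2798374  200.09839773] y dir -1.621 tilt [ 0.00289624  0.00126554 -0.99999501] slide [0.0125 0.0292 0.0071] roll 11.5 j [ 0.58  0.69 -0.01  0.   -0.87  0.94] clk 9.75
ang -0.5 pos [658.35108624 239.2798374  200.09839773] y dir -1.621 tilt [ 0.00289624  0.00126554 -0.99999501] slide [0.018  0.044  0.0071] roll 17.2 j [ 0.58  0.69 -0.01  0.   -0.87  0.94] clk 9.75
ang -0.6 pos [658.35108624 239.2798374  200.09839773] y dir -1.621 tilt [ 0.00289624  0.00126554 -0.99999501] slide [0.022  0.0593 0.0071] roll 22.9 j [ 0.58  0.69 -0.01  0.   -0.87  0.94] clk 9.75
ang -0.65 pos [658.35108624 239.2798374  200.09839773] y dir -1.621 tilt [ 0.00289624  0.00126554 -0.99999501] slide [0.0234 0.067  0.0071] roll 25.8 j [ 0.58  0.69 -0.01  0.   -0.87  0.94] clk 9.75
board_end 0.57 [707.69475605 138.78670215  33.        ] [334.8, 161.1]
edge_right 0.57 [624.20459494  70.79147401  33.        ] [357.4, 188.6]
edge_right 0.53 [641.31831866 216.42881754  33.        ] [308.8, 182.7]
```

The board is turning and stands at about -0.2. Continuing.

carry_out([
  [0.0015,0.008,0.006],
  [0.0055,0.015,0.006],
  [0.009,0.022,0.006],
  [0.0125,0.029,0.006],
  [0.015,0.0365,0.006],
  [0.018,0.044,0.006],
  [0.021,0.054,0.006],
  [0.0225,0.062,0.006],
], roll=[3,5.7,8.5,11.5,14,17,21,24], claw=[0,0,0,0,0,0,0,0])

```text
clock: 10.9
position: [677.2, 175.8, 192.6]
ee_rot: [0.973, -0.232, 0.0, -0.0]
contact_force: [0.6, 1.2, 0.1]
gripper_width: -0.2
grasp_force: 0.0
```

```bash
cat >> h.py <<'E'
def board_angle():
    """board angle from network points and from the plywood's free edges (rectangle fitted to its depth points)"""
    for c in("top","side"):
        p=get_image(c)
        for n,a0 in (("board_end",0),("edge_right",np.arctan2(-75,115)),("edge_left",np.arctan2(75,115))):
            for q in place_of(p,n)[:1]:
                w=px2w(p,q["at"],33)[:2]-piv;print(c,n,"%.2f r %.0f ang %.3f"%(q["conf"],np.hypot(*w),np.arctan2(w[1],w[0])-b-a0))
        if c=="top":
            P=cloud(p,(300,145,385,225));m=(P[:,2]>28)&(P[:,2]<90)&(np.hypot(*(P[:,:2]-piv).T)>70)&(P[:,1]<300)&(np.hypot(*(P[:,:2]-piv).T)<212)
            hsv=cv2.cvtColor(p["img"],cv2.COLOR_RGB2HSV)[145:225,300:385].reshape(-1,3)
            Q=P[m&(hsv[:,1]>60)&(hsv[:,0]<25)&(P[:,2]<50)]
            r=cv2.minAreaRect(Q[:,:2].astype(np.float32));print("rect",r,"angle mod 90: %.3f"%((np.radians(r[2])-b+np.pi/4)%(np.pi/2)-np.pi/4))
    return p
E
python3 - <<'E'
from h import *
board_angle(); arc(90,[-.6,-.65,-.7])
E
```

```text
top board_end 0.91 r 196 ang -0.772
top edge_right 0.93 r 135 ang -0.753
top edge_left 0.78 r 131 ang -0.701
rect ((615.0147094726562, 88.03434753417969), (149.96585083007812, 160.50245666503906), 54.76300811767578) angle mod 90: -0.765
side board_end 0.78 r 204 ang -0.779
side edge_right 0.68 r 119 ang -0.781
side edge_left 0.63 r 141 ang -0.761
ang -0.6 pos [676.81705382 176.65356502 192.52356031] y dir -2.036 tilt [-5.16788189e-04 -2.61567347e-04 -9.99999832e-01] slide [-0.0005 -0.0024 -0.0005] roll -0.9 j [ 0.49  0.7  -0.02 -0.   -0.86  0.62] clk 11.3
ang -0.65 pos [676.81705382 176.65356502 192.52356031] y dir -2.036 tilt [-5.16788189e-04 -2.61567347e-04 -9.99999832e-01] slide [ 0.0039  0.0042 -0.0005] roll 2.0 j [ 0.49  0.7  -0.02 -0.   -0.86  0.62] clk 11.3
ang -0.7 pos [676.81705382 176.65356502 192.52356031] y dir -2.036 tilt [-5.16788189e-04 -2.61567347e-04 -9.99999832e-01] slide [ 0.008   0.0109 -0.0005] roll 4.8 j [ 0.49  0.7  -0.02 -0.   -0.86  0.62] clk 11.3
```

Run:
```python
from h import *
p=get_image("top")
c=np.array([px2w(p,(240+x/5,120+y/5),40)[:2] for x,y in((287,213),(530,182),(568,438),(318,470))])
print(c.mean(0));r=cv2.minAreaRect(c.astype(np.float32));print(r)
for i,j in((2,1),(3,0)): print("along",np.arctan2(*(c[j]-c[i])[::-1]))
for i,j in((1,0),(2,3)): print("across",np.arctan2(*(c[j]-c[i])[::-1])-np.pi/2)
m=c.mean(0)-piv;print("from pivot",np.hypot(*m),np.arctan2(m[1],m[0]))
# pre-push pose at right edge, board yaw now -0.765
arc(-130,[-.765],95,330); arc(-90,[-.765,-.7],95,193)
```

```text
[633.59557849 167.26071643]
((633.6873779296875, 166.77084350585938), (156.3666534423828, 149.1593780517578), 7.689201831817627)
along 0.14695639853663497
along 0.13420181219974425
across 0.1329457209445848
across 0.13475924949198337
from pivot 113.11764649061095 0.11304989388035121
ang -0.765 pos [676.81200102 176.70573851 192.56244328] y dir -2.036 tilt [-4.42564253e-04 -1.97832369e-04 -9.99999882e-01] slide [-0.0545  0.2324 -0.1373] roll 8.6 j [ 0.49  0.7  -0.02 -0.   -0.86  0.62] clk 11.35
ang -0.765 pos [676.81200102 176.70573851 192.56244328] y dir -2.036 tilt [-4.42564253e-04 -1.97832369e-04 -9.99999882e-01] slide [-0.0485  0.1928 -0.0004] roll 8.6 j [ 0.49  0.7  -0.02 -0.   -0.86  0.62] clk 11.35
ang -0.7 pos [676.81200102 176.70573851 192.56244328] y dir -2.036 tilt [-4.42564253e-04 -1.97832369e-04 -9.99999882e-01] slide [-0.042   0.1874 -0.0004] roll 4.8 j [ 0.49  0.7  -0.02 -0.   -0.86  0.62] clk 11.35
```

Base yaw refined to about 0.137, so the board stands near -0.755, about 0.05 past the notch. I'll lift over the tray and nudge it back gently from the right edge.

carry_out([
  [0,-0.01,0],
  [0,-0.012,-0.05],
  [0,-0.01,-0.1],
  [-0.005,0.03,-0.137],
  [-0.02,0.085,-0.137],
  [-0.035,0.14,-0.137],
  [-0.045,0.185,-0.137],
  [-0.052,0.2175,-0.137],
], roll=[0,0,0,1,3,4,5,6], claw=[0,0,0,0,0,0,0,0])

```text
clock: 12.35
position: [531.6, 4.7, 330.3]
ee_rot: [0.959, -0.282, 0.0, -0.0]
contact_force: [-0.5, -0.9, -0.4]
gripper_width: -0.0
grasp_force: 0.0
```

carry_out([
  [0,0,0],
  [0,0,0.04],
  [0,0,0.08],
  [0,0,0.115],
  [0,0,0.132],
  [0,0,0.132],
  [0,0,0.132],
  [0,0,0.132],
], roll=[0,0,0,0,0,0,0,0], claw=[0,0,0,0,0,0,0,0])

```text
clock: 13.35
position: [533.3, 6.0, 198.8]
ee_rot: [0.96, -0.281, 0.001, -0.001]
contact_force: [-0.1, -0.1, 0.5]
gripper_width: 0.2
grasp_force: 0.0
```

Run:
```python
from h import *
arc(-115,[-.765],95);arc(-90,[-.765,-.71],95)
p=board_angle();save(p,"g.png",(250,120,410,250),5)
```

```text
ang -0.765 pos [533.34966725   5.95537421 198.77300791] y dir -2.141 tilt [ 2.35687576e-03  6.47831282e-04 -9.99997013e-01] slide [-0.0007  0.0007  0.0058] roll 2.6 j [ 0.32  0.48 -0.46  0.   -0.63  0.68] clk 13.35
ang -0.765 pos [533.34966725   5.95537421 198.77300791] y dir -2.141 tilt [ 2.35687576e-03  6.47831282e-04 -9.99997013e-01] slide [ 0.0004 -0.0243  0.0058] roll 2.6 j [ 0.32  0.48 -0.46  0.   -0.63  0.68] clk 13.35
ang -0.71 pos [533.34966725   5.95537421 198.77300791] y dir -2.141 tilt [ 2.35687576e-03  6.47831282e-04 -9.99997013e-01] slide [ 0.0055 -0.0294  0.0058] roll -0.6 j [ 0.32  0.48 -0.46  0.   -0.63  0.68] clk 13.35
top board_end 0.63 r 186 ang -0.744
top edge_right 0.91 r 135 ang -0.784
top edge_left 0.88 r 133 ang -0.765
rect ((614.5265502929688, 87.197265625), (150.10577392578125, 160.1879119873047), 54.0401496887207) angle mod 90: -0.778
side board_end 0.80 r 197 ang -0.779
side edge_right 0.74 r 131 ang -0.708
side edge_left 0.84 r 143 ang -0.796
```

View pics/g.png

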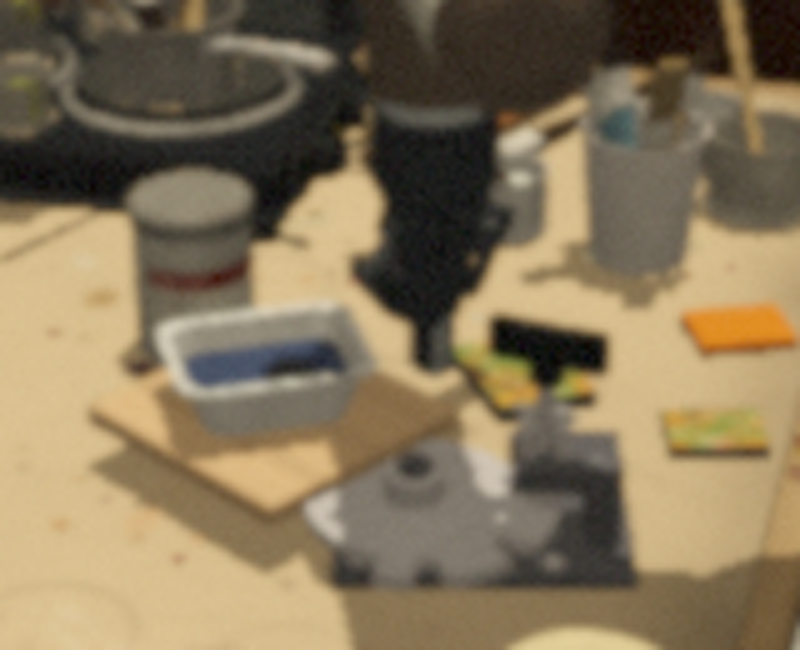

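The crop shows the board swung toward the jar (195,260), which is untouched. The shut fingers are at (432,350) next to the right edge, and the handle is still up. Nudging slowly.

carry_out([
  [0,-0.006,0.004],
  [0,-0.012,0.004],
  [0,-0.018,0.004],
  [0,-0.022,0.004],
  [0,-0.024,0.004],
  [0,-0.026,0.004],
  [0,-0.028,0.004],
  [0,-0.028,0.004],
], roll=[0,0,0,0,0,0,0,0], claw=[0,0,0,0,0,0,0,0])

```text
clock: 14.75
position: [548.0, 29.3, 193.8]
ee_rot: [0.96, -0.281, 0.0, -0.0]
contact_force: [-1.3, -0.6, 1.2]
gripper_width: 0.4
grasp_force: 0.0
```

Run:
```python
from h import *
board_angle()
```

```text
top board_end 0.58 r 185 ang -0.674
top edge_right 0.64 r 126 ang -0.663
top edge_left 0.57 r 136 ang -0.660
rect ((620.8798217773438, 96.68804168701172), (148.2042236328125, 160.16522216796875), 59.13544845581055) angle mod 90: -0.689
side board_end 0.91 r 205 ang -0.696
side edge_right 0.62 r 120 ang -0.652
side edge_left 0.82 r 137 ang -0.564
```

The board is at about -0.68, within entry range of the notch. Backing off and returning to the handle.

carry_out([
  [0,0.015,0],
  [0,0.02,-0.04],
  [0,0.02,-0.1],
  [0,0.02,-0.16],
  [0,0.02,-0.175],
  [0,0.02,-0.175],
  [0,0.02,-0.175],
  [0,0.02,-0.175],
], roll=[0,0,0,0,0,0,0,0], claw=[0,0,0,0,0.02,0.05,0.06,0.06])

```text
clock: 16.15
position: [536.8, 12.2, 366.7]
ee_rot: [0.96, -0.282, -0.002, 0.001]
contact_force: [-0.5, -0.9, -0.8]
gripper_width: 59.7
grasp_force: 0.0
```

Run:
```python
from h import *
todo([452.7,144.2,368],-1.809)
```

```text
pos [536.80112861  12.17452864 366.67860775] y dir -2.142 tilt [-0.00399301 -0.00102279 -0.9999915 ] slide [-0.1421 -0.0656 -0.0011] roll -19.1 j [ 0.32  0.27 -0.26 -0.   -1.04  0.68] clk 16.15
```

carry_out([
  [-0.03,-0.015,0],
  [-0.07,-0.032,0],
  [-0.11,-0.05,0],
  [-0.142,-0.065,0],
  [-0.142,-0.065,0],
  [-0.142,-0.065,0],
  [-0.142,-0.065,0],
  [-0.142,-0.065,0],
], roll=[-4,-9,-14,-19,-19,-19,-19,-19], claw=[0.06,0.06,0.06,0.06,0.06,0.06,0.06,0.06])

```text
clock: 17.15
position: [453.1, 143.2, 368.5]
ee_rot: [0.993, -0.12, -0.0, 0.0]
contact_force: [-0.2, 0.1, 0.0]
gripper_width: 60.2
grasp_force: 0.0
```

Run:
```python
from h import *
todo([452.7,144.2,284],-1.809); board_angle()
```

```text
pos [453.0666546  143.15858019 368.45083211] y dir -1.811 tilt [-4.28014026e-04 -3.27625883e-04 -9.99999855e-01] slide [-0.0006 -0.001   0.0845] roll -0.1 j [ 0.65  0.16 -0.4   0.   -1.01  0.68] clk 17.15
top board_end 0.77 r 186 ang -0.659
top edge_right 0.85 r 134 ang -0.663
top edge_left 0.77 r 143 ang -0.692
rect ((620.7730102539062, 95.72330474853516), (150.3595733642578, 160.81637573242188), 59.386451721191406) angle mod 90: -0.684
side board_end 0.61 r 208 ang -0.768
side edge_right 0.90 r 142 ang -0.703
side edge_left 0.76 r 139 ang -0.612
```

carry_out([
  [0,-0.001,0.04],
  [0,-0.001,0.084],
  [0,-0.001,0.084],
  [0,-0.001,0.084],
  [0,-0.001,0.084],
  [0,-0.001,0.084],
  [0,-0.001,0.084],
  [0,-0.001,0.084],
], roll=[0,0,0,0,0,0,0,0], claw=[0.06,0.06,0.06,0.03,0.0,0.0,0.0,0.0])

```text
clock: 18.55
position: [453.1, 143.7, 287.6]
ee_rot: [0.993, -0.119, 0.001, 0.001]
contact_force: [-1.6, -5.6, 12.0]
gripper_width: 12.5
grasp_force: 85.9
```

carry_out([
  [0,0,-0.001],
  [0,0,-0.002],
  [0,0,-0.002],
  [0,0,-0.002],
  [0,0,-0.002],
  [0,0,-0.002],
  [0,0,-0.002],
  [0,0,-0.002],
], roll=[0,9,18,28,38,48,58,68], claw=[0,0,0,0,0,0,0,0])

```text
clock: 19.55
position: [452.9, 143.8, 286.4]
ee_rot: [0.754, -0.656, 0.0, 0.001]
contact_force: [5.0, -4.3, -7.7]
gripper_width: 12.6
grasp_force: 82.5
```

carry_out([
  [0,0,0.003],
  [0,0,0.007],
  [0,0,0.011],
  [0,0,0.015],
  [0,0,0.019],
  [0,0,0.021],
  [0,0,0.022],
  [0,0,0.022],
], roll=[0,0,0,0,0,0,0,0], claw=[0,0,0,0,0,0,0,0])

```text
clock: 20.55
position: [453.1, 144.0, 269.2]
ee_rot: [0.757, -0.653, 0.001, 0.0]
contact_force: [-6.6, -6.8, 25.9]
gripper_width: 13.0
grasp_force: 88.5
```

carry_out([
  [0,0,-0.002],
  [0,0,-0.004],
  [0,0,-0.004],
  [0,0,-0.004],
  [0,0,-0.03],
  [0,0,-0.07],
  [0,0,-0.1],
  [0,0,-0.1],
], roll=[0,0,0,0,0,0,0,0], claw=[0.0,0.03,0.06,0.06,0.06,0.06,0.06,0.06])

```text
clock: 21.55
position: [453.5, 145.2, 366.9]
ee_rot: [0.757, -0.654, 0.001, -0.003]
contact_force: [0.3, -0.0, -0.8]
gripper_width: 60.0
grasp_force: 0.0
```

Run:
```python
from h import *
np.set_printoptions(precision=1,suppress=True)
p=board_angle();P=cloud(p,(320,170,400,250))
m=(P[:,2]>93)&(P[:,2]<155)&(np.hypot(P[:,0]-452,P[:,1]-144)<45);Q=P[m]
e=np.linalg.svd(Q[:,:2]-Q[:,:2].mean(0))[2][0]
print(len(Q),Q.mean(0),Q.min(0),Q.max(0),np.arctan2(e[1],e[0]),read_state()["position"])
save(p,"h.png",(250,120,410,250),5)
for n in("jar","small_tin","study","tape_roll"):print(n,[px2w(p,q["at"],0) for q in place_of(p,n)[:1]])
```

```text
top board_end 0.65 r 195 ang -0.651
top edge_right 0.78 r 126 ang -0.747
top edge_left 0.64 r 134 ang -0.724
rect ((586.80322265625, 115.58642578125), (150.1225128173828, 238.5359344482422), 59.51170349121094) angle mod 90: -0.682
side board_end 0.94 r 201 ang -0.767
side edge_right 0.88 r 127 ang -0.640
side edge_left 0.70 r 145 ang -0.660
105 [451.5 156.7 111.5] [442.7 112.4  93.4] [462.1 181.1 120.1] 1.7187528570678947 [452.9 144.7 363.9]
jar [array([691.6, -68.3,   0. ])]
small_tin [array([632. , 412.4,   0. ])]
study [array([780.4, 348.8,   0. ])]
tape_roll [array([416.8, 303.7,   0. ])]
```

View pics/h.png

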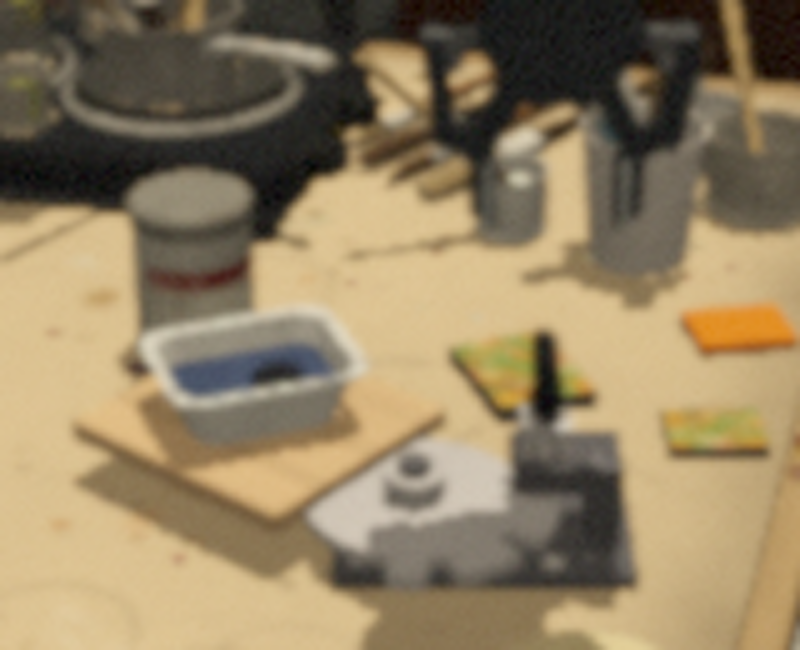

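The crop shows the handle back across the base at (545,375) and as low as at the start: top 120.1 against 119.8 mm, direction 1.719. The board is at the right stop, and the jar (195,260) and panel (520,370) have not moved. Handing in.

```bash
python3 -c "
from bench import job_done
print(job_done())"
```

```text
the job is handed in; nothing more can be done
None
```

I handed the job in with the board at the right stop beside the jar (about -0.69 rad) and the plunger down at its starting height with the handle twisted back; in the last pictures the jar, tin, panel and tape roll looked unmoved, and no verdict came back.

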